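Pin the gel press shut

ROBOT

A 6-joint arm with a two-finger parallel gripper is mounted at the origin on a cart in front of the work surface, level with it; the furniture and walls round the work are solid. World frame = base frame: x ahead of the robot, y to its left, z up, the work surface at z = 0. Lengths are in mm, angles in rad, forces in N, time in s.
With the tool pointing down it reaches from about 400 to 925 mm from the base axis. Payload 12.5 kg.
Tool frame: the origin (TCP) lies midway between the tips of the shut fingers; the grasp point (between the pads) lies 19 mm behind it; z points along the fingers, y is the line along which they close (so a half turn about z gives the same grasp; the last joint's range is limited). The gripper opens to 95 mm and grips with 3 to 60 N. Pads are 20 mm wide; open, the fingers measure 119 mm over their backs; the gripper's body (75 mm by 180 mm) begins 59 mm behind the grasp point.
Start: joints at [-1.445, 0.491, 1.559, -0, 1.092, -0.106], TCP at [143.603, -608.297, 214.661] pointing down, gripper open.
Joint ranges: [-3.1, 3.1], [-0.84, 2.19], [0.05, 2.79], [-1.13, 4.28], [0.06, 2.93], [-2.69, 2.69]. Speed limits (rad/s): [2.22, 2.22, 2.79, 3.14, 3.14, 3.14].

INTERFACE

Orientations are given as [roll, pitch, yaw] about the fixed x, y, z axes, in that order (R = Rz(yaw) Ry(pitch) Rx(roll)).
In Python, from cell import state, read_camera, job_done gives the robot as it stands.
- The arm moves only by the tool carry_out, never from a script. Its argument "moves" is a list of rows, each an object with "slide": the shift along the tool's x, y, z as a fraction of full scale, a list of three; "spin": the turn about the tool's z as a fraction of full scale. A call has 1 to 12 rows; each row shifts and turns the commanded pose from where the row before left it, along the tool's axes as they then stand; what a row does not reach is not made up. Full scale, the value 1, is 0.4 m for a shift and 30 degrees for a turn. A row lasts 1/12 s, in which the tool goes at most 41.7 mm and 7.16 degrees, less where a joint would pass 70% of its speed; a pose out of reach is approached as far as the arm can. A call with a number of a shift or a turn outside -1 to 1 is refused whole. A call with a gripper value outside its range is refused whole. "hand" is the closure, from 0 (fully open) to 1 (shut), set as the call begins (left out, the last holds). The fingers move at their own pace and stop on an object; the grip force is fixed at half the most. Time passes only in rows, so rows that do not move let the fingers close. It gives the time, the measured TCP pose, the force, the opening and the grip force at its end, in the units of the state.
- state(): the state, without advancing time (a new reading comes with each control period).
- read_camera(name): name is "scene" or "top" or "wrist"; returns a dict with "color" (384x512x3 uint8, red, green, blue), "K" (3x3 intrinsics, pixels), "k1" (the pictures are not rectified: a ray, as slopes to the right and down, at radius r is drawn at 1 + k1 r^2 times it, then the intrinsics apply), "R" (3x3) and "t" (3): a world point X has camera coordinates R X + t. Camera axes: x right, y down, z forward; pixel columns grow to the right and rows downward; lengths in mm; the calibration is good to about 2 mm. A picture is of the moment at which its call begins. There is no depth.
- job_done(): hands the job in; it is judged then, once.
The state is a dict: "t": time; "joints": joint angles; "qvel": joint speeds; "tau": joint torques, N m; "eef_pos": TCP position; "tcp_rot": TCP orientation; "ft_force": force on the tool from outside, world axes, zero at the start; "moment": the same for the moment, N m; "opening": opening from 0.0 (shut) to 1.0 (fully open); "grip_force": force on a finger pad.
Only numpy, scipy, OpenCV 4.12 (cv2) and the standard library are available. Lean on these libraries where they do the work, as an engineer would, in place of code of your own. Each camera call takes 0.05 s, during which the arm holds its last target. There are 200 camera calls.

TASK

The gel press on the bench - base, spacer and cover stacked - is held by a pin at one end only; the hole at its other end is empty. Take the longer of the two pins from the pin stand and push it down through cover and spacer into the base until its flange rests on the cover, holding it until it is home, then let go and move clear. Leave the shorter pin in the stand and keep the plates lined up.

Things in the scene. Friction and masses are not known exactly. Their poses are not given: they have to be found in the camera images.
- long_pin_grip (a point): Longer loose pin, 0.12 kg: centre of its upright black handle (20 mm diameter, 44 mm tall; z = pin axis, up), about 90 mm above the bench at first. Below: steel flange, 40 mm diameter, 4 mm thick, underside 26 mm below this point; shaft 13 mm diameter, 58 mm long, tapering to a blunt 8 mm tip 84 mm below this point. Stands on its tip in a 20 mm deep socket of the pin stand.
- short_pin_grip (a point): Shorter loose pin, not wanted: centre of its handle, 28 mm lower than the long pin's. Same handle and flange, shaft only 30 mm. The two pins stand 70 mm apart, either way round, in a fixed plain grey stand, 56 x 112 x 26 mm; a pin lifted straight up by 25 mm is clear of its socket.
- cover_hole (a point): Centre of the empty hole in the cover's top face, 64 mm above the bench; 20 mm diameter, countersunk to 32 mm. Cover: steel, 96 x 184 x 14 mm, 0.5 kg, loose on a loose grey spacer 20 mm thick, on the base. A like pin (handle top 112 mm above the bench) stands in the other end's hole, 130 mm away along -y of this point; cover and spacer can swing about it if pushed sideways.
- base_hole (a point): Centre of the hole in the top face of the press's fixed aluminium base, 30 mm above the bench, straight under the cover hole at the start; 20 mm diameter, 27 mm deep; z up. With the long pin home its handle centre is 60 mm above this point.
Things that resemble listed ones, but are neither listed nor needed, are in the scene too. Leave any orange or purple look-alike of the part that bears long_pin_grip alone.

How it is judged:
By the outcome, as a careful person would: the job done as asked, in the order asked, and still so for the second after the job is handed in, with the robot touching nothing.
It also fails if it takes over 42 s, if anything falls off the work surface, if the arm or the gripper's body presses on something with over 40 N, if the wrist force passes 120 N, or if a joint passes its speed limit or range.

## Working session

There is one attempt and no reset: what is moved stays moved. The work goes in short steps, Python scripts to look and compute and a tool call to move; the robot and the scene stay as the last step left them, time stands still between calls to the robot, and variables do not carry over. Pictures are saved under pics/ and viewed, at most 10 in all, crops included, and the job is handed in when it is done.

Besides the shell and the picture viewer there is one more tool, called after ">>>" in YAML: its name, and indented under it one key for each argument. carry_out: Moves the arm, as the interface text tells. Shift numbers are shares of 0.4 m and turn numbers shares of 30 degrees, none past 1 either way. Its arguments: {"type":"object","properties":{"moves":{"type":"array"},"hand":{"type":"number"}},"required":["moves"]}

```bash
mkdir -p pics
cat > h.py <<'E'
import numpy as np, cv2
from cell import state, read_camera, job_done
def ray(c,u,v):
    K=c["K"];K=np.array(K);k1=c["k1"]
    d=np.array([(u-K[0,2])/K[0,0],(v-K[1,2])/K[1,1]]);s=d.copy()
    for _ in range(30): s=d/(1+k1*(s@s))
    R=np.array(c["R"]);t=np.array(c["t"])
    return -R.T@t, R.T@np.array([s[0],s[1],1.])
def onz(c,u,v,z):
    o,d=ray(c,u,v); return o+d*(z-o[2])/d[2]
def proj(c,X):
    K=np.array(c["K"]);p=np.array(c["R"])@np.array(X,float)+np.array(c["t"]);s=p[:2]/p[2];s=s*(1+c["k1"]*(s@s))
    return K[0,0]*s[0]+K[0,2],K[1,1]*s[1]+K[1,2]
E
python3 - <<'E'
from h import *
a=read_camera("scene");b=read_camera("top")
for n,c in(("scene",a),("top",b)): cv2.imwrite(f"pics/{n}0.png",cv2.resize(c["color"][:,:,::-1],(800,600),interpolation=cv2.INTER_CUBIC));print(n,-np.array(c["R"]).T@c["t"],c["K"][0],c["k1"])
print(state())
E
```

```text
scene [ 52.69258433 460.26485673 763.43609185] [446.10677205   0.         259.51470588] -0.04005163431247454
top [ 376.33336414   49.27415642 1090.42784569] [414.69493767   0.         247.80149964] -0.07730499350242578
{'t': 0.1, 'joints': array([-1.44457554e+00,  4.91515874e-01,  1.55937213e+00, -2.06647280e-05,
        1.09165844e+00, -1.05579334e-01]), 'qvel': array([ 0.00093558, -0.00131058, -0.00150459,  0.00027084,  0.00025179,
        0.00157388]), 'tau': array([ 4.18399679e-03, -6.13622618e+01, -2.58606631e+01,  6.93655224e-02,
        4.69746091e-02, -5.49520723e-05]), 'eef_pos': array([ 143.58620998, -608.08180444,  214.11550538]), 'tcp_rot': array([-3.14064225e+00, -8.22859844e-05,  2.31809619e-01]), 'ft_force': array([-0.79048571, -0.08240243, -0.83175152]), 'moment': array([0.01945853, 0.00752739, 0.03681553]), 'grip_force': 0.0, 'opening': 1.0024195420165503}
```

View pics/scene0.png

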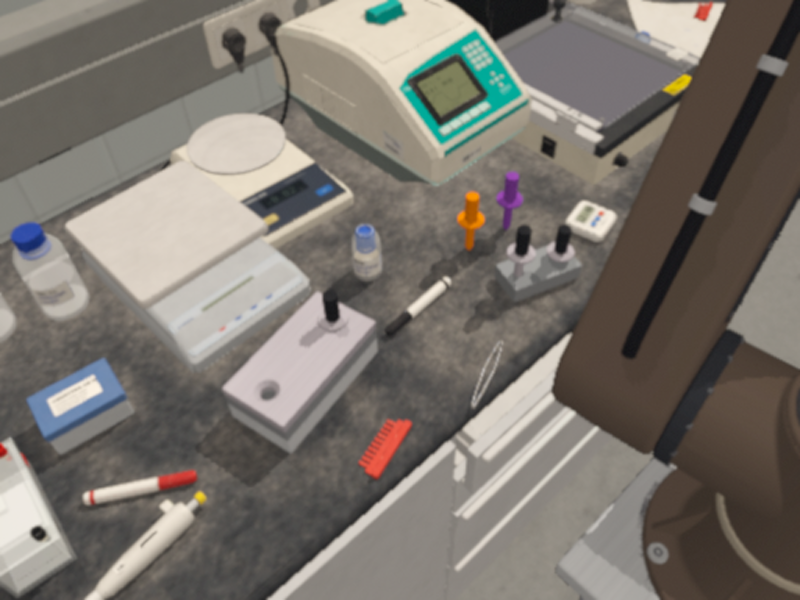

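View pics/top0.png

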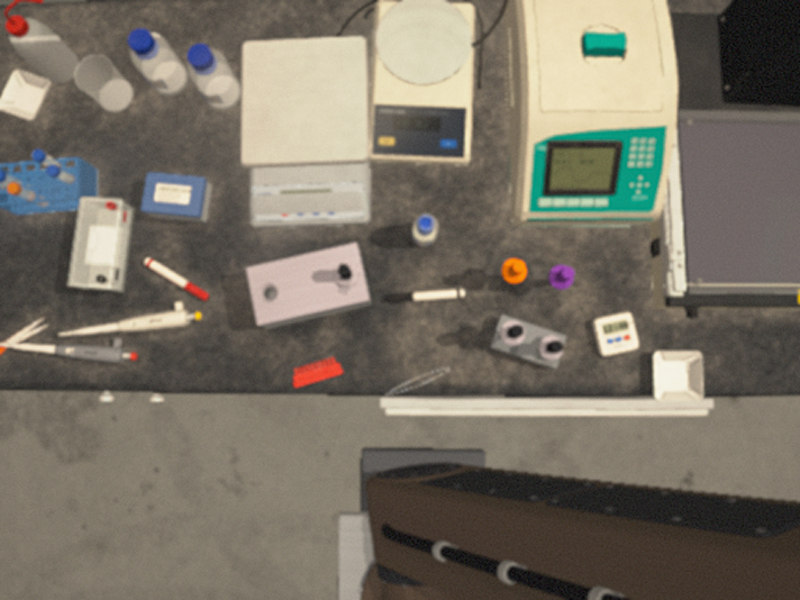

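Both views show two black-handled pins in the grey stand: left at top (514,330)/scene (522,240), right at top (550,346)/scene (563,238). Orange and purple look-alikes stand behind. The empty cover hole is at top (270,292)/scene (268,390). I'll enlarge the stand and triangulate the handles.

Run:
```python
from h import *
a=read_camera("scene");b=read_camera("top")
A=a["color"];B=b["color"]
ca=A[135:200,305:385];cb=B[195:240,305:370]
f=lambda i,w,h:cv2.resize(i[:,:,::-1],(w,h),interpolation=cv2.INTER_CUBIC)
cv2.imwrite("pics/crop1.png",np.hstack([f(ca,400,325),f(cb,400,325)]))
def blobs(I,x0,y0,x1,y1):
    m=(I[y0:y1,x0:x1].max(2)<45).astype(np.uint8)
    n,l,s,c=cv2.connectedComponentsWithStats(m)
    for i in range(1,n):
        if s[i,4]>15: print(s[i]+[x0,y0,0,0,0],c[i]+[x0,y0])
blobs(A,305,135,385,200);print();blobs(B,305,195,370,240)
print("hole",onz(b,270*.64,292*.64,64),onz(a,268*.64,390*.64,64),"pin",onz(b,345*.64,271*.64,105))
# hypotheses for handle tops
for u,v,w in((514,328,(522,228)),(552,345,(563,228))):
    for z in(112,84): 
        X=onz(b,u*.64,v*.64,z);print(z,X,np.array(proj(a,X))/.64,w)
```

```text
[331 146   8  17 100] [333.92 154.19]
[356 146   9  16  91] [359.25274725 153.79120879]

[351 220   5   5  18] [352.72222222 221.94444444]
hole [509.22130955 267.85854882  64.        ] [508.74519973 272.28107588  64.        ] pin [536.8958376  143.23760309 105.        ]
112 [ 449.20219545 -114.16600712  112.        ] [521.77626169 229.0917119 ] (522, 228)
84 [ 451.2875074  -118.84322946   84.        ] [520.64992805 241.43442031] (522, 228)
112 [ 423.69859032 -171.08500731  112.        ] [563.13958386 218.26185171] (563, 228)
84 [ 425.05405699 -177.39109989   84.        ] [562.15747196 230.39043825] (563, 228)
```

View pics/crop1.png

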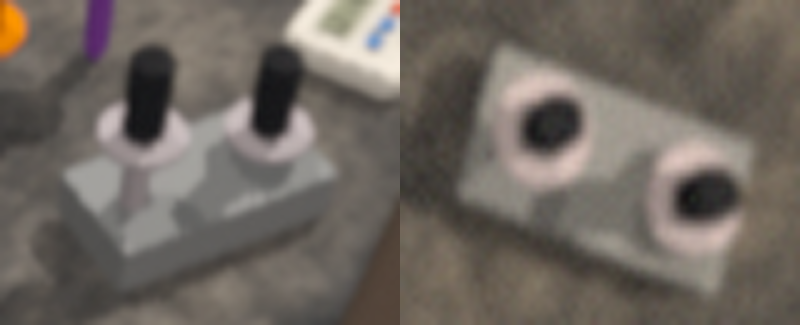

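The left pin is the long one: its handle top triangulates at z=112 and its shaft shows above the stand. The right pin fits z=84 with its flange near the stand, so it is the short one. I'll go above the long pin.

>>> carry_out:
  moves:
    - {"slide": [0.064, -0.064, 0], "spin": 0}
    - {"slide": [0.064, -0.064, 0], "spin": 0}
    - {"slide": [0.064, -0.064, 0], "spin": 0}
    - {"slide": [0.064, -0.064, 0], "spin": 0}
    - {"slide": [0.064, -0.064, 0], "spin": 0}
    - {"slide": [0.064, -0.064, 0], "spin": 0}
    - {"slide": [0.064, -0.064, 0], "spin": 0}
    - {"slide": [0.064, -0.064, 0], "spin": 0}
    - {"slide": [0.064, -0.064, 0], "spin": 0}
    - {"slide": [0.064, -0.064, 0], "spin": 0}
    - {"slide": [0.064, -0.064, 0], "spin": 0}
    - {"slide": [0.064, -0.064, 0], "spin": 0}
  hand: 0.4

```text
t: 1.2
eef_pos: [372.6, -237.1, 214.7]
tcp_rot: [3.141, -0.0, 0.232]
ft_force: [0.2, -1.1, -0.3]
opening: 0.601
grip_force: 0.0
```

>>> carry_out:
  moves:
    - {"slide": [0.064, -0.064, 0], "spin": 0}
    - {"slide": [0.064, -0.064, 0], "spin": 0}
    - {"slide": [0.064, -0.064, 0], "spin": 0}
    - {"slide": [0.064, -0.064, 0], "spin": 0}
    - {"slide": [0, 0, 0], "spin": -0.228}
    - {"slide": [0, 0, 0], "spin": -0.228}
    - {"slide": [0, 0, 0], "spin": -0.228}
    - {"slide": [0, 0, 0], "spin": -0.228}
    - {"slide": [0, 0, 0], "spin": -0.228}
    - {"slide": [0, 0, 0], "spin": -0.228}
    - {"slide": [0, 0, 0], "spin": -0.228}
    - {"slide": [0, 0, 0], "spin": -0.228}

```text
t: 2.2
eef_pos: [448.1, -115.5, 214.6]
tcp_rot: [-3.142, 0.0, 1.193]
ft_force: [-0.4, -0.1, 0.5]
opening: 0.599
grip_force: 0.0
```

>>> carry_out:
  moves:
    - {"slide": [0, 0, 0], "spin": 0}
    - {"slide": [0, 0, 0], "spin": 0}
    - {"slide": [0, 0, 0], "spin": 0}

```text
t: 2.45
eef_pos: [448.1, -115.6, 214.6]
tcp_rot: [3.142, 0.0, 1.183]
ft_force: [0.3, -0.7, 0.1]
opening: 0.6
grip_force: 0.0
```

Run:
```python
from h import *
w=read_camera("wrist")
cv2.imwrite("pics/w1.png",w["color"][:,:,::-1])
s=state();print(s["t"],s["eef_pos"],s["tcp_rot"],s["opening"],-np.array(w["R"]).T@w["t"])
X=[449,-114];print([proj(w,X+[z]) for z in(112,68)])
```

```text
2.5 [ 448.14555996 -115.55777824  214.628864  ] [3.14152821e+00 9.35669053e-05 1.18357390e+00] 0.5987093987765211 [476.44408395 -46.84419575 385.21175659]
[(np.float64(255.84042070566736), np.float64(193.96459281638488)), (np.float64(255.84953519586193), np.float64(184.46977721972988))]
```

View pics/w1.png

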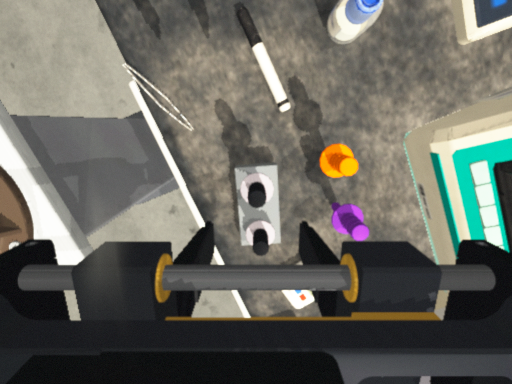

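The wrist view shows the long pin's handle top at about (258,197) and its flange around (257,188), close to the predicted (256,194). The short pin is at (260,238), nearer the fingers. I'll refine this and measure the stand yaw.

Run:
```python
from h import *
w=read_camera("wrist");I=w["color"]
x0,y0=235,165
C=I[y0:225,x0:282].astype(int)
m=(C.max(2)<60).astype(np.uint8)
n,l,s,c=cv2.connectedComponentsWithStats(m)
for i in range(1,n):
    if s[i,4]>20: print("dark",s[i]+[x0,y0,0,0,0],c[i]+[x0,y0])
m=((C.min(2)>150)).astype(np.uint8)
p=cv2.findNonZero(m);(cx,cy),r=cv2.minEnclosingCircle(p);print("flange",cx+x0,cy+y0,r,onz(w,cx+x0,cy+y0,68))
for d in(0,1): pass
i=1+np.argmax([s[k,4] for k in range(1,n)])
bx,by,bw,bh,_=s[i]; ux=x0+bx+bw/2-.5
print("top",[onz(w,ux,y0+by+bh-bw/2-.5,112)],[onz(w,ux,y0+by+bw/2-.5,68)])
```

```text
dark [248 183  17  24 330] [256.27272727 194.5       ]
flange 258.17370223999023 195.48269271850586 35.31258010864258 [ 446.479533   -127.63047143   68.        ]
top [array([ 447.52375802, -118.08360979,  112.        ])] [array([ 446.15245605, -121.49418566,   68.        ])]
```

>>> carry_out:
  moves:
    - {"slide": [-0.004, 0, 0.06], "spin": 0}
    - {"slide": [0, 0, 0.06], "spin": 0}
    - {"slide": [0, 0, 0.06], "spin": 0}
    - {"slide": [0, 0, 0.06], "spin": 0}
    - {"slide": [0, 0, 0.05], "spin": 0}
    - {"slide": [0, 0, 0.04], "spin": 0}
    - {"slide": [0, 0, 0.022], "spin": 0}
    - {"slide": [0, 0, 0], "spin": 0}
    - {"slide": [0, 0, 0], "spin": 0}

```text
t: 3.3
eef_pos: [447.7, -117.1, 74.0]
tcp_rot: [-3.141, 0.0, 1.186]
ft_force: [0.7, -1.3, 0.7]
opening: 0.598
grip_force: 0.0
```

>>> carry_out:
  moves:
    - {"slide": [0, 0, 0], "spin": 0}
    - {"slide": [0, 0, 0], "spin": 0}
    - {"slide": [0, 0, 0], "spin": 0}
    - {"slide": [0, 0, 0], "spin": 0}
    - {"slide": [0, 0, 0], "spin": 0}
    - {"slide": [0, 0, 0], "spin": 0}
    - {"slide": [0, 0, 0], "spin": 0}
    - {"slide": [0, 0, 0], "spin": 0}
  hand: 1

```text
t: 3.97
eef_pos: [447.7, -117.1, 74.0]
tcp_rot: [3.141, 0.0, 1.187]
ft_force: [-0.1, 0.1, 1.5]
opening: 0.202
grip_force: 30.0
```

>>> carry_out:
  moves:
    - {"slide": [0, 0, -0.02], "spin": 0}
    - {"slide": [0, 0, -0.03], "spin": 0}
    - {"slide": [0, 0, -0.05], "spin": 0}
    - {"slide": [0, 0, -0.06], "spin": 0}
    - {"slide": [0, 0, -0.06], "spin": 0}
    - {"slide": [0, 0, -0.06], "spin": 0}
    - {"slide": [0, 0, -0.05], "spin": 0}
    - {"slide": [0, 0, -0.02], "spin": 0}
    - {"slide": [0, 0, 0], "spin": 0}

```text
t: 4.72
eef_pos: [448.0, -117.2, 215.4]
tcp_rot: [3.138, 0.0, 1.187]
ft_force: [-0.3, 0.3, -1.5]
opening: 0.205
grip_force: 30.0
```

Run:
```python
from h import *
a=read_camera("scene");b=read_camera("top")
f=lambda c,x,y:cv2.resize(c["color"][y:y+36,x:x+48,::-1],(480,360),interpolation=cv2.INTER_CUBIC)
s1=a["color"][130:190,300:380,::-1]
cv2.imwrite("pics/hole.png",np.hstack([cv2.resize(a["color"][226:274,140:204,::-1],(400,300),interpolation=cv2.INTER_CUBIC),cv2.resize(b["color"][163:211,141:205,::-1],(400,300),interpolation=cv2.INTER_CUBIC)]))
s=state();print(s["eef_pos"],s["opening"],s["ft_force"])
```

```text
[ 447.14728359 -116.86452005  213.17686307] 0.2039713951344059 [-0.77898211  1.01733456 -1.70571143]
```

View pics/hole.png

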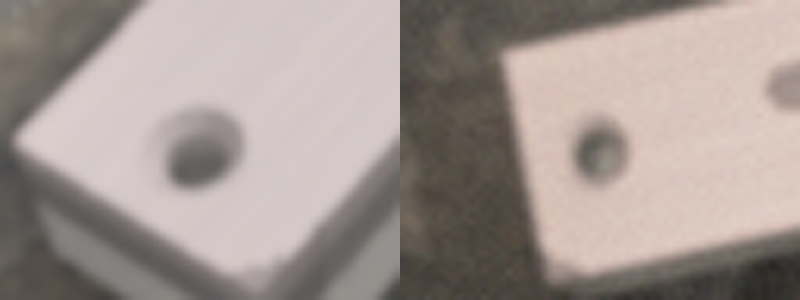

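The crop shows the countersunk hole centred at about (198,147) in the scene crop, which is pixel (171.3,249.1), and (600,152) in the top crop, which is pixel (172.6,186.9).

Run:
```python
from h import *
a=read_camera("scene");b=read_camera("top")
print(onz(a,171.3,249.1,64),onz(b,172.6,186.9,62))
# cover corners in the top view
I=b["color"].astype(int);m=((I.min(2)>140)).astype(np.uint8);m[:, :150]=0;m[:150]=0;m[215:]=0;m[:,245:]=0
c=max(cv2.findContours(m,0,1)[0],key=cv2.contourArea)
bx=cv2.boxPoints(cv2.minAreaRect(c));P=np.array([onz(b,*p,64) for p in bx]);print(bx,P,P.mean(0))
```

```text
[509.93785156 271.92290612  64.        ] [509.42816499 268.79266998  62.        ]
[[156.23593 171.02245]
 [228.02808 154.45503]
 [236.60672 191.6292 ]
 [164.81458 208.19661]] [[549.64906143 311.49981013  64.        ]
 [592.17502232 129.55584114  64.        ]
 [497.67578979 106.93215865  64.        ]
 [455.36129777 286.5719515   64.        ]] [523.71529283 208.63994035  64.        ]
```

>>> carry_out:
  moves:
    - {"slide": [0.04, -0.009, 0], "spin": 0}
    - {"slide": [0.06, -0.014, 0], "spin": 0}
    - {"slide": [0.08, -0.018, 0], "spin": 0}
    - {"slide": [0.08, -0.018, 0], "spin": 0}
    - {"slide": [0.08, -0.018, 0], "spin": 0}
    - {"slide": [0.08, -0.018, 0], "spin": 0}
    - {"slide": [0.08, -0.018, 0], "spin": 0}
    - {"slide": [0.08, -0.018, 0], "spin": 0}
    - {"slide": [0.08, -0.018, 0], "spin": 0}
    - {"slide": [0.06, -0.014, 0], "spin": 0}
    - {"slide": [0.04, -0.009, 0], "spin": 0}
    - {"slide": [0.02, -0.005, 0], "spin": 0}

```text
t: 5.92
eef_pos: [498.5, 200.6, 212.3]
tcp_rot: [-3.14, 0.001, 1.189]
ft_force: [0.1, -0.4, -1.8]
opening: 0.204
grip_force: 30.0
```

>>> carry_out:
  moves:
    - {"slide": [0.06, -0.014, 0], "spin": 0}
    - {"slide": [0.06, -0.014, 0], "spin": 0}
    - {"slide": [0.035, -0.008, 0], "spin": 0}
    - {"slide": [0.018, -0.004, 0], "spin": 0}
    - {"slide": [0, 0, 0.05], "spin": 0}
    - {"slide": [0, 0, 0.05], "spin": 0}
    - {"slide": [0, 0, 0.03], "spin": 0}
    - {"slide": [0, 0, 0.01], "spin": 0}
    - {"slide": [0, 0, 0], "spin": 0}
    - {"slide": [0, 0, 0], "spin": 0}

```text
t: 6.75
eef_pos: [510.1, 268.5, 158.2]
tcp_rot: [3.141, 0.0, 1.186]
ft_force: [-0.2, 0.1, -0.7]
opening: 0.205
grip_force: 30.0
```

Run:
```python
from h import *
w=read_camera("wrist");a=read_camera("scene");b=read_camera("top")
s=state();print(s["eef_pos"],s["tcp_rot"],s["opening"],s["ft_force"])
h=np.array([509.4,270.9,64]);P=proj(w,h);print("hole wrist",P,"scene",proj(a,h),"tip",proj(w,s["eef_pos"]-[0,0,68]),proj(a,s["eef_pos"]-[0,0,68]))
cx,cy=map(int,P)
c1=w["color"][cy-60:cy+60,cx-80:cx+80,::-1];c2=a["color"][200:275,120:220,::-1]
print(cx-80,cy-60)
cv2.imwrite("pics/j1.png",np.hstack([cv2.resize(c,(400,300),interpolation=cv2.INTER_CUBIC) for c in(c1,c2)]))
```

```text
[510.25018832 268.83964488 158.68639863] [ 3.14049730e+00 -8.73460298e-04  1.18665487e+00] 0.20523881345259606 [ 0.46805895 -0.07821185 -1.75231333]
hole wrist (np.float64(254.02739939464772), np.float64(195.943578223733)) scene (np.float64(171.91327075887875), np.float64(248.95585264951112)) tip (np.float64(255.55091793924814), np.float64(205.34526996659187)) (np.float64(170.14626000993007), np.float64(239.91555972232024))
174 135
```

View pics/j1.png

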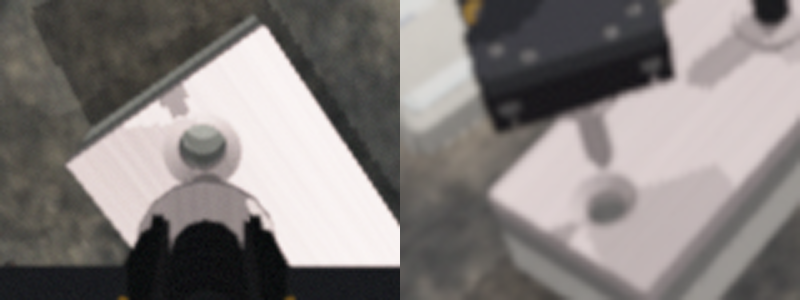

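The wrist crop puts the countersink at about (254.9,193.5). The scene crop shows the pin tip at (170.1,240.6), where it is predicted from the TCP. So the pin is straight in the grip and needs about 3 mm more along +y. I'll correct that and descend, watching the force.

>>> carry_out:
  moves:
    - {"slide": [0.007, -0.003, 0], "spin": 0}
    - {"slide": [0, 0, 0.025], "spin": 0}
    - {"slide": [0, 0, 0.025], "spin": 0}
    - {"slide": [0, 0, 0.02], "spin": 0}
    - {"slide": [0, 0, 0.012], "spin": 0}
    - {"slide": [0, 0, 0.01], "spin": 0}
    - {"slide": [0, 0, 0.01], "spin": 0}
    - {"slide": [0, 0, 0], "spin": 0}

```text
t: 7.57
eef_pos: [509.6, 271.8, 116.1]
tcp_rot: [-3.141, 0.001, 1.187]
ft_force: [0.1, -0.4, -1.3]
opening: 0.208
grip_force: 30.0
```

Inside the cover with no contact force.

>>> carry_out:
  moves:
    - {"slide": [0, 0, 0.01], "spin": 0}
    - {"slide": [0, 0, 0.01], "spin": 0}
    - {"slide": [0, 0, 0.01], "spin": 0}
    - {"slide": [0, 0, 0.01], "spin": 0}
    - {"slide": [0, 0, 0.01], "spin": 0}
    - {"slide": [0, 0, 0.01], "spin": 0}
    - {"slide": [0, 0, 0], "spin": 0}

```text
t: 8.15
eef_pos: [509.5, 271.8, 92.1]
tcp_rot: [-3.141, 0.001, 1.187]
ft_force: [0.4, -0.3, -0.8]
opening: 0.207
grip_force: 30.0
```

>>> carry_out:
  moves:
    - {"slide": [0, 0, 0.01], "spin": 0}
    - {"slide": [0, 0, 0.01], "spin": 0}
    - {"slide": [0, 0, 0.01], "spin": 0}
    - {"slide": [0, 0, 0.005], "spin": 0}
    - {"slide": [0, 0, 0.004], "spin": 0}
    - {"slide": [0, 0, 0.002], "spin": 0}
    - {"slide": [0, 0, 0], "spin": 0}
    - {"slide": [0, 0, 0], "spin": 0}

```text
t: 8.82
eef_pos: [509.9, 272.0, 76.7]
tcp_rot: [3.141, 0.0, 1.187]
ft_force: [-0.4, -0.3, -1.8]
opening: 0.204
grip_force: 30.0
```

>>> carry_out:
  moves:
    - {"slide": [0, 0, 0.002], "spin": 0}
    - {"slide": [0, 0, 0.002], "spin": 0}
    - {"slide": [0, 0, 0.002], "spin": 0}
    - {"slide": [0, 0, 0.001], "spin": 0}
    - {"slide": [0, 0, 0], "spin": 0}
    - {"slide": [0, 0, 0], "spin": 0}

```text
t: 9.32
eef_pos: [509.8, 271.9, 74.0]
tcp_rot: [3.141, -0.0, 1.187]
ft_force: [-1.0, -1.0, 3.8]
opening: 0.202
grip_force: 30.0
```

>>> carry_out:
  moves:
    - {"slide": [0, 0, 0.002], "spin": 0}
    - {"slide": [0, 0, 0.001], "spin": 0}
    - {"slide": [0, 0, 0], "spin": 0}
    - {"slide": [0, 0, 0], "spin": 0}
    - {"slide": [0, 0, 0], "spin": 0}

```text
t: 9.73
eef_pos: [509.9, 272.0, 74.0]
tcp_rot: [3.141, -0.001, 1.187]
ft_force: [-4.5, -2.0, 16.4]
opening: 0.209
grip_force: 30.0
```

Run:
```python
from h import *
a=read_camera("scene");w=read_camera("wrist");s=state();print(s["eef_pos"],s["ft_force"])
c1=w["color"][100:280,140:380,::-1];c2=a["color"][170:290,120:280,::-1]
cv2.imwrite("pics/home.png",np.hstack([cv2.resize(c,(400,300),interpolation=cv2.INTER_CUBIC) for c in(c1,c2)]))
```

```text
[509.86617143 271.98891592  73.96348454] [-5.74790238 -0.94210758 17.43220709]
```

View pics/home.png

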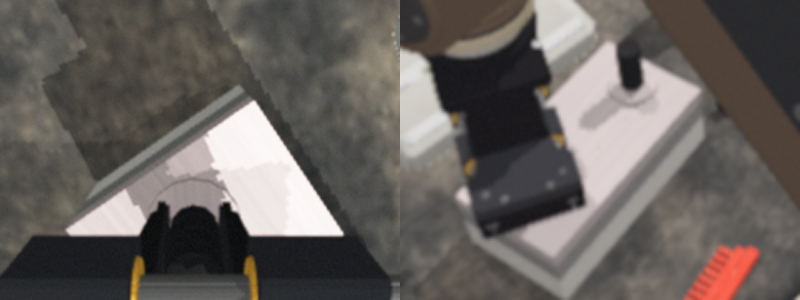

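The flange lies on the cover, with a firm stop at TCP z=74 and 17 N, and the plates look lined up. I'll ease off, open and lift clear.

>>> carry_out:
  moves:
    - {"slide": [0, 0, -0.002], "spin": 0}
    - {"slide": [0, 0, 0], "spin": 0}
    - {"slide": [0, 0, 0], "spin": 0}

```text
t: 10.08
eef_pos: [509.9, 272.0, 74.0]
tcp_rot: [3.141, -0.0, 1.187]
ft_force: [-2.3, -1.8, 9.2]
opening: 0.205
grip_force: 30.0
```

>>> carry_out:
  moves:
    - {"slide": [0, 0, 0], "spin": 0}
    - {"slide": [0, 0, 0], "spin": 0}
    - {"slide": [0, 0, 0], "spin": 0}
    - {"slide": [0, 0, 0], "spin": 0}
    - {"slide": [0, 0, 0], "spin": 0}
    - {"slide": [0, 0, 0], "spin": 0}
  hand: 0.4

```text
t: 10.58
eef_pos: [509.8, 272.0, 73.2]
tcp_rot: [-3.142, 0.0, 1.187]
ft_force: [0.2, 0.9, 0.2]
opening: 0.562
grip_force: 0.0
```

>>> carry_out:
  moves:
    - {"slide": [0, 0, -0.02], "spin": 0}
    - {"slide": [0, 0, -0.05], "spin": 0}
    - {"slide": [0, 0, -0.07], "spin": 0}
    - {"slide": [0, 0, -0.08], "spin": 0}
    - {"slide": [0, 0, -0.08], "spin": 0}
    - {"slide": [0, 0, -0.07], "spin": 0}
    - {"slide": [-0.08, 0, 0], "spin": 0}
    - {"slide": [-0.08, 0, 0], "spin": 0}
    - {"slide": [-0.08, 0, 0], "spin": 0}
    - {"slide": [-0.08, 0, 0], "spin": 0}
    - {"slide": [-0.08, 0, 0], "spin": 0}
    - {"slide": [-0.05, 0, 0], "spin": 0}

```text
t: 11.58
eef_pos: [441.0, 103.2, 222.0]
tcp_rot: [3.141, 0.0, 1.186]
ft_force: [0.3, -0.1, 0.4]
opening: 0.597
grip_force: 0.0
```

>>> carry_out:
  moves:
    - {"slide": [-0.08, 0, 0], "spin": 0}
    - {"slide": [-0.08, 0, 0], "spin": 0}
    - {"slide": [-0.05, 0, 0], "spin": 0}
    - {"slide": [0, 0, 0], "spin": 0}
    - {"slide": [0, 0, 0], "spin": 0}

```text
t: 12.0
eef_pos: [410.9, 26.6, 222.1]
tcp_rot: [3.141, -0.0, 1.185]
ft_force: [0.0, -0.3, 0.4]
opening: 0.597
grip_force: 0.0
```

Run:
```python
from h import *
a=read_camera("scene");b=read_camera("top");s=state();print(s["t"],s["eef_pos"],s["ft_force"])
c1=b["color"][140:230,140:260,::-1];c2=a["color"][170:290,120:280,::-1]
cv2.imwrite("pics/end.png",np.hstack([cv2.resize(c,(400,300),interpolation=cv2.INTER_CUBIC) for c in(c1,c2)]))
```

```text
12.1 [411.26663318  27.53157968 221.78341617] [0.3585896  0.93536337 0.52953811]
```

View pics/end.png

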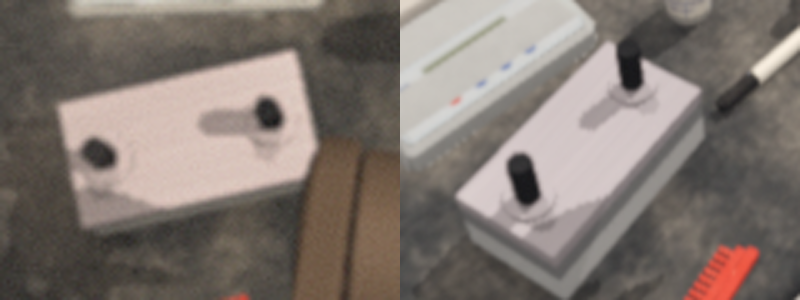

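Both views show the new pin seated upright at (520,180) in the scene crop, flange on the cover at the same height as the other pin, and the plates lined up.

```bash
python3 -c "from cell import job_done; print(job_done())"
```

```text
the job is handed in; nothing more can be done
None
```

The long pin is home in the empty hole with its flange on the cover and the plates still lined up; the short pin was left in its stand, the arm is clear, and the job was handed in at about 12 s (no verdict was returned).

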